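# Trip the sifter's hidden tray latch with the release pin

### The arm

A 6-joint arm with a two-finger parallel gripper is mounted at the origin on the work surface. World frame = base frame: x ahead of the robot, y to its left, z up, the work surface at z = 0. Lengths are in mm, angles in rad, forces in N, time in s.
With the tool pointing down it reaches from about 300 to 775 mm from the base axis. Payload 14.6 kg.
Tool frame: the origin (TCP) lies midway between the tips of the shut fingers; the grasp point (between the pads) lies 19 mm behind it (manip.tcp_to_grasp is the distance from the TCP to the grasp point, in mm); z points along the fingers, x is the direction in which the jaws open and shut, and the axes are right-handed (so a half turn about z gives the same grasp; the last joint's range is limited). The gripper opens to 94 mm and grips with 3 to 60 N. Pads are 16 mm wide; open, the fingers measure 119 mm over their backs; the gripper's body (75 mm by 177 mm) begins 78 mm behind the grasp point.
Start: joints at [1.283, 0.3, 1.521, -0, 1.321, -0.067], TCP at [120.454, 536.638, 205.446] pointing down, gripper open.
Joint ranges: [-3.03, 3.03], [-0.79, 2.21], [0.23, 2.52], [-1.04, 4.18], [0, 3.07], [-2.55, 2.55]. Speed limits (rad/s): [2.22, 2.22, 2.57, 3.14, 3.14, 3.14].

### API

Orientations are given as [roll, pitch, yaw] about the fixed x, y, z axes, in that order (R = Rz(yaw) Ry(pitch) Rx(roll)).
In Python, from cell import manip gives the robot as it stands.
- The arm moves only by the tool arm_command, never from a script. Its argument "steps" is a list of rows, each a list of 3 entries, a list of its own where there are three numbers: the opening, from 0 (shut) to 1 (fully open), then the shift along the tool's x, y, z in cm, then the turn about the tool's z in rad. A call has 1 to 5 rows; each row shifts and turns the commanded pose from where the row before left it, along the tool's axes as they then stand; what a row does not reach is not made up. A row lasts 1/12 s, in which the tool goes at most 41.7 mm and 7.16 degrees, less where a joint would pass 70% of its speed; a pose out of reach is approached as far as the arm can. A call with a gripper value outside its range is refused whole. The fingers move at their own pace and stop on an object; "force" is the grip in N (left out, the last holds). Time passes only in rows, so rows that do not move let the fingers close. It gives the time, the measured TCP pose, the force and the opening at its end, in the units of the state.
- manip.read_state(): the state, without advancing time (a new reading comes with each control period).
- manip.camera(name): name is "scene" or "side" or "wrist"; returns (picture, depth): 384x512x3 uint8, red, green, blue; 384x512 float32, mm along the optical axis (not along the pixel's ray), 0 where there is no reading.
- manip.calibration(name): a dict with "fx", "fy", "cx", "cy" (pixels), "R" (3x3) and "t" (3): a world point X has camera coordinates R X + t; the wrist camera has in their place "tool_from_camera" (4x4, takes a point from camera to tool coordinates, whose origin is the TCP and whose axes are the tool frame's). Camera axes: x right, y down, z forward; pixel columns grow to the right and rows downward; lengths in mm; the calibration is good to about 2 mm. A picture is of the moment at which its call begins: read the wrist's pose just before it. calibration takes no time and is no camera call.
- manip.sign_off(): hands the job in, once; it reports no verdict.
The state is a dict: "clock": time; "joints": joint angles; "qd": joint speeds; "effort": joint torques, N m; "eef_pos": TCP position; "eef_rot": TCP orientation; "wrist_force": force on the tool from outside, world axes, zero at the start; "moment": the same for the moment, N m; "finger_gap": finger opening in mm.
Only numpy, scipy, OpenCV 4.12 (cv2) and the standard library are available. Lean on these libraries where they do the work, as an engineer would, in place of code of your own. Each camera call takes 0.05 s, during which the arm holds its last target.

### The job

Take the red-handled release pin out of its wooden block, reach straight down with it through the red-ringed hole in the deck of the flour sifter, and gently press the spring latch hidden below until the catch tray is let go; keep it pressed until the tray has slid all the way out. Then put the pin back in its block, handle resting on the wood, and let go of it. Do not force the latch or the machine, and leave the tray out and the other things on the bench where they are.

Things in the scene. Friction and masses are not known exactly. Their poses are not given: they have to be found in the camera images.
- sifter: Bench flour sifter, fixed: bright metal box 220 mm deep (x) by 260 mm wide (y), deck 85 mm above the bench. Origin at the centre of its underside; the tray comes out at its front, the -x side; z up. A round sieve drum (136 mm across at its foot, top 141 mm above the bench) stands on the deck, its centre at x +10, y +50 mm.
- release_hole (a point): Centre of the access hole, at the deck's top surface (85 mm above the bench), at x -20, y -90 mm of the sifter. Round, 12 mm across, ringed in red; the deck is 4 mm thick with empty space below it. Straight under it lies the latch's pad, an unseen flat disc 28 mm across. Its screw is set differently on each machine: at rest the pad lies anywhere from 18 to 40 mm below the deck's top.
- pad_limit (a point): Point on the hole's axis 18 mm below the deck's top: the highest the pad can lie. From its rest the pad moves straight down against a spring and some rubbing: 4 to 6 N to start it, up to 10 N just before it frees the tray after 6 to 7 mm; then it eases by a few N, and at 8 mm it meets a solid stop. Over 25 N on the latch, or on any part of the machine, damages it; 14 N is enough to feel the stop.
- tray (a joint): How far the black catch tray has come out, in m: 0 shut, 0.050 all the way out. A spring drives it out (to the sifter's -x) in about two seconds while the latch is held down. If the latch is let up before the tray is 25 mm out, a second catch stops it there, and the latch must be pressed again.
- tray_lip (a point): Middle of the red lip's front edge on the tray's front, 50 mm above the bench, 132 mm before the sifter's origin when shut.
- pin_grip (a point): Middle of the release pin's red round handle (20 mm in diameter, 50 mm long), on the axis. Below it a steel shank 8 mm in diameter and 75 mm long tapers over its last 6 mm to a 3 mm tip. The point is 100 mm above the tip, 25 mm below the top; z points from tip to handle. About 80 g. At the start it stands upright in the block, handle on the wood, this point 105 mm above the bench.
- pin_tip (a point): The tip of the release pin's shank, on its axis.
- holder: Wooden tool block, fixed to the bench, 70 x 70 mm and 80 mm high, with an upright hole 11 mm across through its middle for the pin. Origin at the centre of its underside.
- holder_mouth (a point): Centre of the block's hole, at its top surface, 80 mm above the bench.
- jar: Bystander: glass jar with a red lid, 68 mm across, 95 mm high; origin at the centre of its underside.
- mould: Bystander: dark wooden pastry mould lying flat, 195 x 75 x 28 mm with its handle towards its -x; origin on its underside, 20 mm handlewards from the middle of its block.
- cutter: Bystander: steel pastry ring, 70 mm across, 40 mm high; origin at the centre of its underside.
Mind the look-alikes: they are no part of the job. Several things look just like the part that bears pin_grip: the one meant starts nearest to the robot's base.

How it is judged (in metres and radians):
On the way, in this order (a step that is already met when the one before it is completed fails the run):
1. the pin has been lifted out of its block (z of pin_tip in the frame of holder_mouth above 0.005 m), for 0.1 s.
2. the pin reaches down through the hole while the tray is on its way out (at least 30 mm) (z of pin_tip in the frame of release_hole below -0.01 m and horizontal distance between pin_tip and release_hole below 0.01 m and value of joint tray above 0.03 m), for 0.05 s.
At the end, for the whole second after the job is handed in: The tray is all the way out (at least 44 of 50 mm), and the pin stands at rest upright (within 0.12 rad) in its block's hole with the handle down on the wood (within 5 mm), released (value of joint tray above 0.044 m and horizontal distance between pin_tip and holder_mouth below 0.006 m and z of pin_grip in the frame of holder_mouth below 0.03 m and angle between pin_grip's own z axis and vertical below 0.12 rad and linear speed of pin below 0.02 m/s); the robot touches nothing.
It fails at once if the pin or the robot pushes on the sifter, its tray or its latch with more than 25 N (contact force between any of pin, the fingers, the arm and sifter above 25 N).
It fails at once if the jar, the mould or the pastry ring is moved by more than 20 mm (distance of any of jar, mould, cutter from where it was at the start of the episode above 0.02 m).
It also fails if it takes over 61 s, if anything falls off the work surface, if the arm or the gripper's body presses on something with over 40 N, if the wrist force passes 120 N, or if a joint passes its speed limit or range.

## Working session

There is one attempt and no reset: what is moved stays moved. The work goes in short steps, Python scripts to look and compute and a tool call to move; the robot and the scene stay as the last step left them, time stands still between calls to the robot, and variables do not carry over. Pictures are saved under pics/ and viewed, and the job is handed in when it is done.

Besides the shell and the picture viewer there is one more tool, called after "Request:" in YAML: its name, and indented under it one key for each argument. arm_command: Moves the arm, as the interface text tells. Its arguments: {"type":"object","properties":{"steps":{"type":"array","items":{"type":"array"}},"force":{"type":"number"}},"required":["steps"]}

```bash
mkdir -p pics; ls
cat > h.py <<'E'
import numpy as np, cv2
from cell import manip
from scipy.spatial.transform import Rotation as Ro
def snap(n,f):
    s=manip.read_state(); im,d=manip.camera(n); np.savez('pics/'+f+'.npz',im=im,d=d,p=s['eef_pos'],r=s['eef_rot'])
    cv2.imwrite('pics/'+f+'.png',im[:,:,::-1]); return im,d
def crop(f,u0,v0,u1,v1,k,o):
    im=np.load('pics/'+f+'.npz')['im'][v0:v1,u0:u1,::-1]
    cv2.imwrite('pics/'+o+'.png',cv2.resize(im,None,fx=k,fy=k,interpolation=cv2.INTER_CUBIC))
def ray(n,f,u,v):
    c=manip.calibration(n); z=np.load('pics/'+f+'.npz')
    d=np.array([(u-c['cx'])/c['fx'],(v-c['cy'])/c['fy'],1.])
    if n=='wrist':
        T=np.array(c['tool_from_camera']); R=Ro.from_euler('xyz',z['r']).as_matrix()
        return R@T[:3,3]+z['p'], R@T[:3,:3]@d
    R=np.array(c['R']);t=np.array(c['t']); return -R.T@t, R.T@d
def P(n,f,u,v):
    d=np.load('pics/'+f+'.npz')['d'][int(round(v)),int(round(u))]; o,r=ray(n,f,u,v); return o+r*d
def H(n,f,u,v,z):
    o,r=ray(n,f,u,v); return o+r*(z-o[2])/r[2]
E
python3 - <<'E'
from h import *
np.set_printoptions(precision=1,suppress=True)
for n in ('scene','side','wrist'): snap(n,n+'0')
print(manip.read_state())
for n in ('scene','side'):
    c=manip.calibration(n); R=np.array(c['R']); print(n,-R.T@np.array(c['t']),R[2],c['fx'])
print(manip.calibration('wrist'))
E
```

```text
pics
{'clock': 0.15, 'joints': array([ 1.3,  0.3,  1.5,  0. ,  1.3, -0.1]), 'qd': array([ 0., -0., -0., -0.,  0.,  0.]), 'effort': array([  0. , -53.2, -35.3,   0.1,   0. ,  -0. ]), 'eef_pos': array([120.4, 536.5, 205. ]), 'eef_rot': array([-3.1,  0. ,  1.3]), 'wrist_force': array([ 0.2, -1.3, -0.8]), 'moment': array([-0., -0.,  0.]), 'finger_gap': 93.80449054534395}
scene [1568.6  324.1 1080.3] [-0.7 -0.2 -0.7] 490.74967438741146
side [367.3 785.6 856.5] [ 0.2 -0.7 -0.7] 444.9941731775896
{'fx': 272.9075629663437, 'fy': 272.9075629663437, 'cx': 253.97858596021845, 'cy': 191.101184342171, 'tool_from_camera': array([[   1. ,    0. ,    0. ,    0.2],
       [  -0. ,    1. ,    0.3,  -75.2],
       [  -0. ,   -0.3,    1. , -179.4],
       [   0. ,    0. ,    0. ,    1. ]])}
```

View pics/scene0.png

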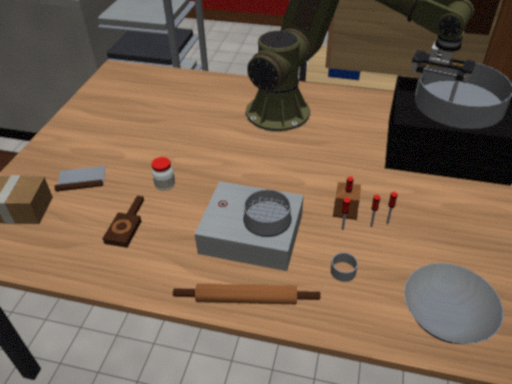

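View pics/side0.png

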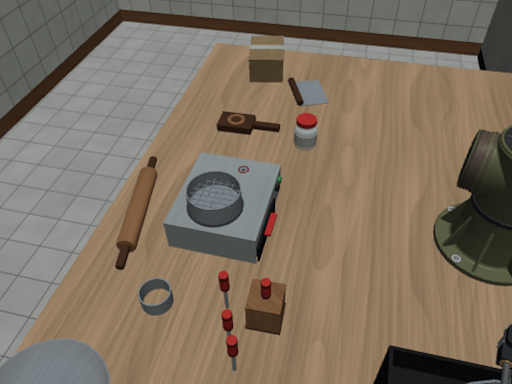

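View pics/wrist0.png

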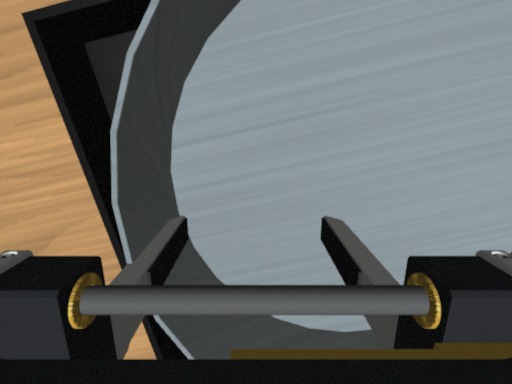

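The scene view shows four red handles: (349,185) on the block, and (346,205), (375,203) and (392,200) standing loose. In the side view they are (266,290) on the block and (224,282), (228,320), (232,346) loose. By the description I want the one in the block. Next is a close crop, then measurements.

Run:
```python
from h import *
np.set_printoptions(precision=1,suppress=True)
crop('scene0',190,160,410,290,3.5,'c1'); crop('side0',160,140,310,380,2.5,'c2')
print('bowl rim', P('scene','scene0',420,98),P('scene','scene0',470,125),P('scene','scene0',440,73),'boxtop',P('scene','scene0',400,130))
for p in [(349,181),(346,201),(375,199),(392,196)]: print('pins',p,P('scene','scene0',*p),H('scene','scene0',*p,130))
for p in [(266,284),(224,275),(228,314),(232,340)]: print('side pins',p,P('side','side0',*p),H('side','side0',*p,130))
print('hole',P('scene','scene0',223,204),H('scene','scene0',223,204,85),P('side','side0',243,170),H('side','side0',243,170,85))
```

```text
bowl rim [155.4 492.9 225. ] [236.9 644.7 200.9] [145.6 534.2 313.1] boxtop [247.1 445.6 158.4]
pins (349, 181) [485.3 314.5 126.3] [489.5 314.6 130. ]
pins (346, 201) [570.7 315.1 127. ] [573.9 315.2 130. ]
pins (375, 199) [540.9 392.9 123. ] [548.4 392.4 130. ]
pins (392, 196) [520.4 438.1 124.9] [526.  437.5 130. ]
side pins (266, 284) [472.5 322.2 131.3] [472.7 321.4 130. ]
side pins (224, 275) [558.  317.4 125.8] [556.9 320.1 130. ]
side pins (228, 314) [526.7 396.5 124.8] [525.6 399.2 130. ]
side pins (232, 340) [505.5 443.7 125.9] [504.7 445.7 130. ]
hole [536.4 -59.1   0.9] [616.8 -29.2  85. ] [626.6 -71.7  44.6] [613.7 -29.1  85. ]
```

View pics/c1.png

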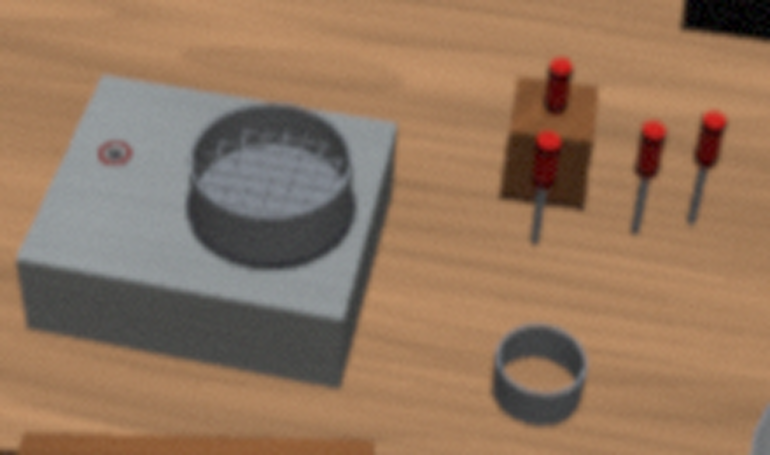

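View pics/c2.png

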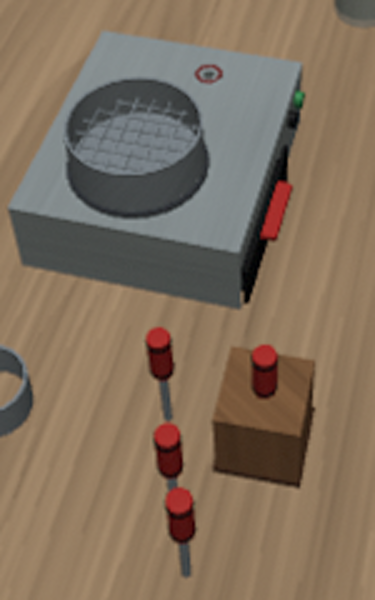

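Block pin about (480,318), well clear and nearest the base at ~575 mm. The loose pins are about 80 mm or more away from it. The hole is at about (615,-29). First I raise the tool out of the bowl area, then move over the block.

```bash
cat >> h.py <<'E'
def to(x,y,z,yaw=None):
    s=manip.read_state(); R=Ro.from_euler('xyz',s['eef_rot']).as_matrix()
    print('t',round(s['clock'],2),'pos',s['eef_pos'].round(1),'rot',s['eef_rot'].round(4),'gap',round(s['finger_gap'],1),'F',s['wrist_force'].round(1))
    print('tool delta cm',(R.T@(np.array([x,y,z])-s['eef_pos'])/10).round(2))
E
python3 -c "
from h import *
to(478,318,300)"
```

```text
t 0.15 pos [120.4 536.5 205. ] rot [-3.1415e+00  9.0000e-04  1.3499e+00] gap 93.8 F [ 0.2 -1.3 -0.8]
tool delta cm [-13.49  39.67  -9.49]
```

Request:
arm_command:
  steps:
    - [1,[0,0,-4],0]
    - [1,[0,0,-4],0]
    - [1,[0,0,-2],0]

```text
clock: 0.4
eef_pos: [120.6, 537.0, 309.8]
eef_rot: [3.141, -0.004, 1.35]
wrist_force: [-0.3, 0.2, 0.1]
finger_gap: 94.1
```

Request:
arm_command:
  steps:
    - [1,[0,0,0],-0.11]
    - [1,[0,0,0],-0.11]
    - [1,[-1.5,2.5,0],0]
    - [1,[-1.5,2.5,0],0]
    - [1,[-1.5,2.5,0],0]

```text
clock: 0.82
eef_pos: [196.0, 490.9, 305.2]
eef_rot: [-3.141, 0.0, 1.571]
wrist_force: [0.9, -0.1, -0.7]
finger_gap: 93.6
```

Request:
arm_command:
  steps:
    - [1,[-1.7,2.8,0],0]
    - [1,[-1.7,2.8,0],0]
    - [1,[-1.7,2.8,0],0]
    - [1,[-1.7,2.8,0],0]
    - [1,[-1.7,2.8,0],0]

```text
clock: 1.23
eef_pos: [336.5, 405.4, 305.3]
eef_rot: [-3.141, 0.0, 1.57]
wrist_force: [-0.1, 0.2, 0.9]
finger_gap: 93.9
```

Request:
arm_command:
  steps:
    - [1,[-1.7,2.8,0],0]
    - [1,[-1.7,2.8,0],0]
    - [1,[-1.7,2.8,0],0]
    - [1,[-1.7,2.8,0],0]
    - [1,[0,0,0],0]

```text
clock: 1.65
eef_pos: [450.8, 335.4, 304.5]
eef_rot: [-3.141, 0.001, 1.566]
wrist_force: [-0.3, -0.2, -0.9]
finger_gap: 93.8
```

```bash
python3 -c "
from h import *
snap('wrist','w1');to(478,318,220)"
```

```text
t 1.7 pos [448.9 336.8 304.6] rot [-3.1405e+00  9.0000e-04  1.5667e+00] gap 94.0 F [-0.8 -0.5  0.1]
tool delta cm [-1.86  2.92  8.46]
```

View pics/w1.png

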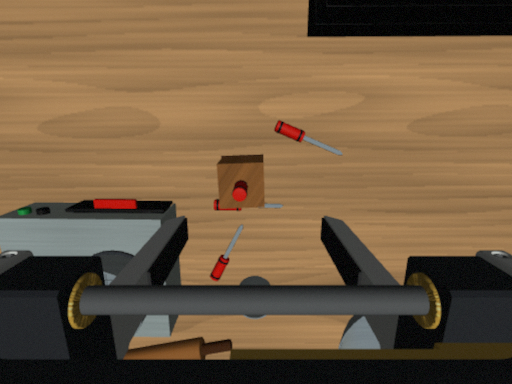

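The wrist view shows the block at (241,182) with the pin's top at (240,194). The loose pins have toppled by themselves and lie at (290,131), (228,205) and (220,267), away from the fingers' path. The sifter's red lip is at (115,203).

```bash
python3 -c "
from h import *
crop('w1',195,135,295,225,8,'c3')
print(H('wrist','w1',240,194,130),P('wrist','w1',240,194)); snap('scene','scene1');snap('side','side1'); crop('scene1',190,160,410,290,3.5,'c4')"
```

```text
[473.91273126 316.77862962 130.        ] [473.75317551 316.81048768 130.57494899]
```

View pics/c3.png

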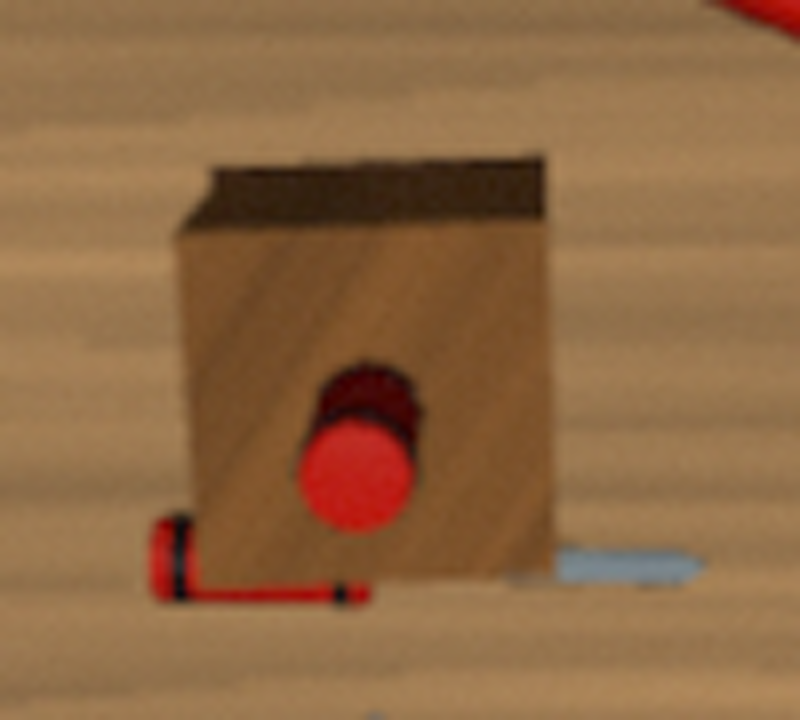

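View pics/c4.png

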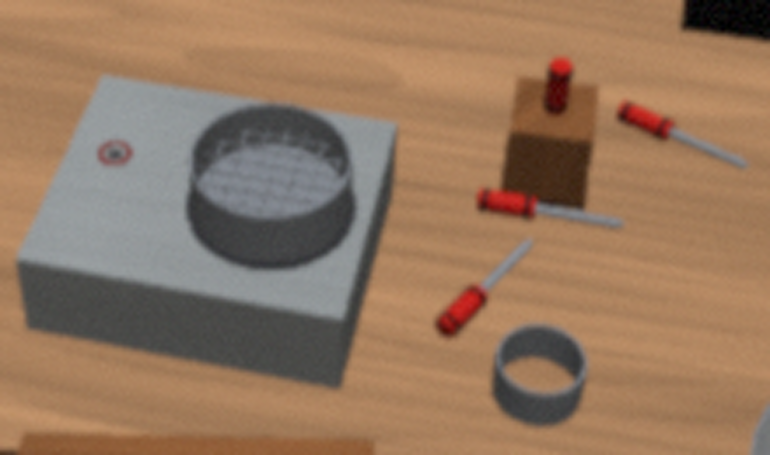

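```bash
python3 -c "
from h import *
c=[(180,232),(546,222),(553,573),(205,580)]
Q=np.array([H('wrist','w1',195+a/8,135+b/8,80) for a,b in c]);print(Q.round(1),Q.mean(0))
print(H('wrist','w1',239.6,194.4,130)); to(474,317,150)"
```

```text
[[441.2 281.2  80. ]
 [439.6 349.5  80. ]
 [508.3 351.2  80. ]
 [509.5 283.5  80. ]] [474.64481254 316.34526993  80.        ]
[474.47081787 316.23125618 130.        ]
t 1.8 pos [447.1 338.4 305.2] rot [-3.1410e+00  2.0000e-04  1.5695e+00] gap 94.0 F [-0.7 -0.1 -0.3]
tool delta cm [-2.14  2.71 15.51]
```

Request:
arm_command:
  steps:
    - [1,[-1.1,1.4,2.5],0]
    - [1,[-1.1,1.3,3],0]
    - [1,[0,0,3.5],0]
    - [1,[0,0,3.5],0]
    - [1,[0,0,3],0]

```text
clock: 2.22
eef_pos: [472.9, 316.9, 148.5]
eef_rot: [-3.141, 0.0, 1.571]
wrist_force: [0.6, -0.9, -0.3]
finger_gap: 94.0
```

Request:
arm_command:
  steps:
    - [1,[0,0,0],0]
    - [1,[0,0,0],0]

```text
clock: 2.38
eef_pos: [473.3, 317.0, 150.5]
eef_rot: [-3.14, 0.001, 1.571]
wrist_force: [-0.6, -0.2, 1.3]
finger_gap: 94.1
```

```bash
python3 -c "
from h import *
snap('wrist','w2');to(474.5,316.3,92)"
```

```text
t 2.43 pos [474.2 317.3 152.2] rot [ 3.1403e+00 -8.0000e-04  1.5711e+00] gap 94.0 F [ 0.3 -0.9  1. ]
tool delta cm [-0.11  0.02  6.02]
```

View pics/w2.png

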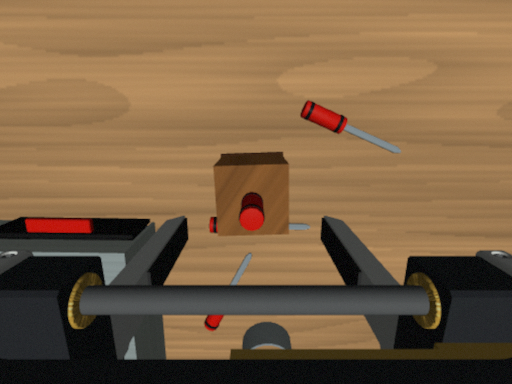

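```bash
python3 -c "
from h import *
crop('w2',200,140,310,245,7,'c5')
print(H('wrist','w2',252,217,130))"
```

```text
[472.29573291 315.88233194 130.        ]
```

View pics/c5.png

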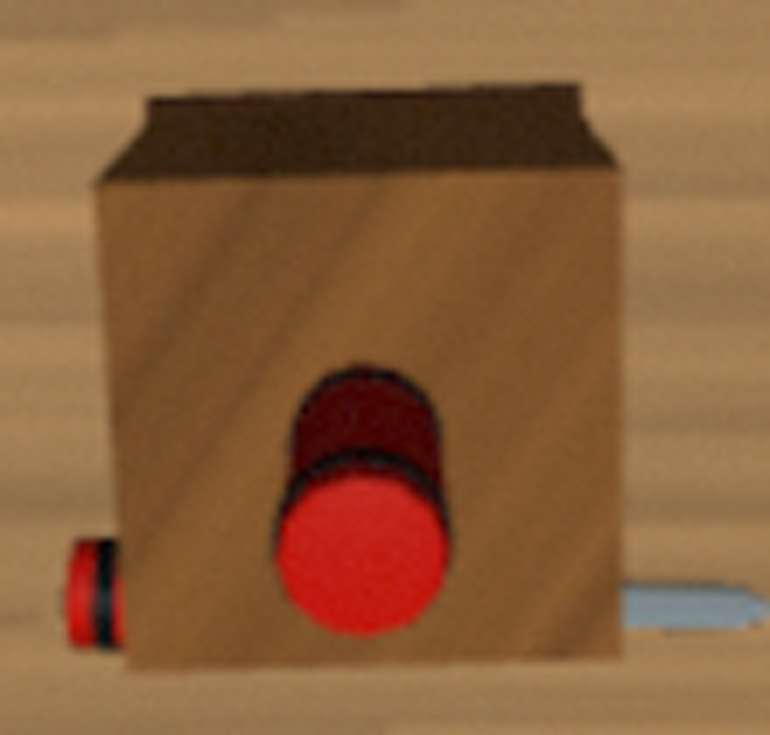

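Request:
arm_command:
  steps:
    - [1,[-0.05,0,2],0]
    - [1,[0,0,2],0]
    - [1,[0,0,1.8],0]
    - [1,[0,0,0],0]
    - [1,[0,0,0],0]
  force: 25

```text
clock: 2.85
eef_pos: [474.8, 316.5, 94.4]
eef_rot: [3.14, -0.001, 1.57]
wrist_force: [-0.3, 1.0, 0.5]
finger_gap: 94.1
```

Request:
arm_command:
  steps:
    - [0,[0,0,0],0]
    - [0,[0,0,0],0]
    - [0,[0,0,0],0]
    - [0,[0,0,0],0]
    - [0,[0,0,0],0]

```text
clock: 3.27
eef_pos: [474.4, 316.0, 93.0]
eef_rot: [3.141, -0.0, 1.57]
wrist_force: [-0.3, -0.1, -0.2]
finger_gap: 63.9
```

Request:
arm_command:
  steps:
    - [0,[0,0,0],0]
    - [0,[0,0,0],0]
    - [0,[0,0,0],0]
    - [0,[0,0,0],0]
    - [0,[0,0,0],0]

```text
clock: 3.68
eef_pos: [474.3, 315.9, 92.4]
eef_rot: [-3.142, 0.0, 1.57]
wrist_force: [0.6, 0.8, -0.1]
finger_gap: 31.0
```

```bash
python3 -c "
from h import *
to(474.5,316.3,92);snap('wrist','w3')
to(474.5,316.3,92)"
```

```text
t 3.68 pos [474.3 315.9  92.4] rot [-3.1415  0.      1.57  ] gap 31.0 F [ 0.6  0.8 -0.1]
tool delta cm [0.04 0.02 0.04]
t 3.73 pos [474.3 315.8  92.4] rot [-3.1415  0.      1.57  ] gap 26.8 F [-0.1  0.4  0.2]
tool delta cm [0.05 0.02 0.04]
```

View pics/w3.png

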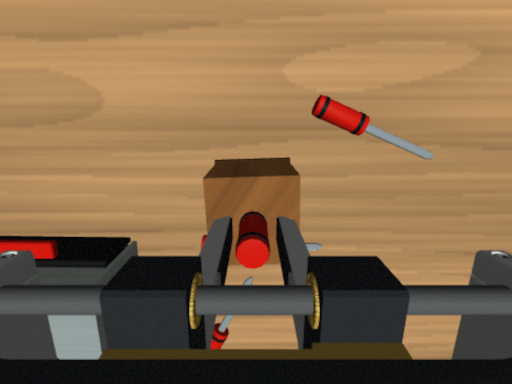

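The handle at (253,245) is centred between the closing fingers.

Request:
arm_command:
  steps:
    - [0,[0,0,0],0]
    - [0,[0,0,0],0]
    - [0,[0,0,0],0]
    - [0,[0,0,0],0]

```text
clock: 4.07
eef_pos: [474.3, 315.9, 92.4]
eef_rot: [-3.142, 0.0, 1.57]
wrist_force: [-0.2, -0.7, 0.9]
finger_gap: 19.9
```

Request:
arm_command:
  steps:
    - [0,[0,0,-0.3],0]
    - [0,[0,0,-1],0]
    - [0,[0,0,0],0]
    - [0,[0,0,0],0]

```text
clock: 4.4
eef_pos: [474.6, 316.1, 106.4]
eef_rot: [3.14, -0.001, 1.57]
wrist_force: [-0.6, 0.0, -0.9]
finger_gap: 19.2
```

Request:
arm_command:
  steps:
    - [0,[0,0,-2.5],0]
    - [0,[0,0,-3.5],0]
    - [0,[0,0,-3.5],0]
    - [0,[0,0,-3.5],0]
    - [0,[0,0,-3],0]

```text
clock: 4.82
eef_pos: [474.2, 315.8, 268.0]
eef_rot: [3.14, -0.001, 1.57]
wrist_force: [0.1, -0.5, -0.5]
finger_gap: 19.6
```

Request:
arm_command:
  steps:
    - [0,[0,0,-1],0]
    - [0,[0,0,0],0]
    - [0,[0,0,0],0]

```text
clock: 5.07
eef_pos: [474.1, 315.7, 274.1]
eef_rot: [-3.141, 0.001, 1.57]
wrist_force: [-0.2, -0.1, -2.7]
finger_gap: 19.2
```

```bash
python3 -c "
from h import *
snap('wrist','w4');snap('side','side2')
crop('w4',180,120,330,320,3,'c6');crop('side2',160,140,310,380,2.5,'c7');to(615,-29,275)"
```

```text
t 5.17 pos [473.8 315.6 273.1] rot [-3.1386e+00  1.7000e-03  1.5699e+00] gap 19.8 F [-0.6 -0.9 -1.4]
tool delta cm [-34.44  14.15  -0.18]
```

View pics/w4.png

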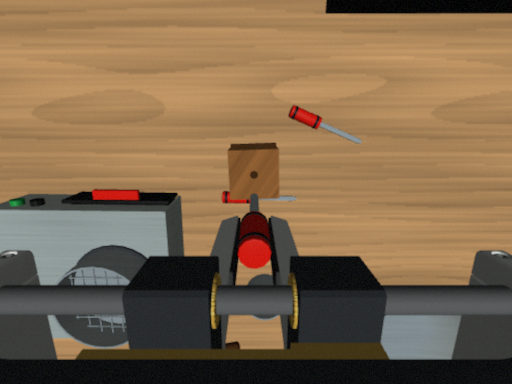

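View pics/side2.png

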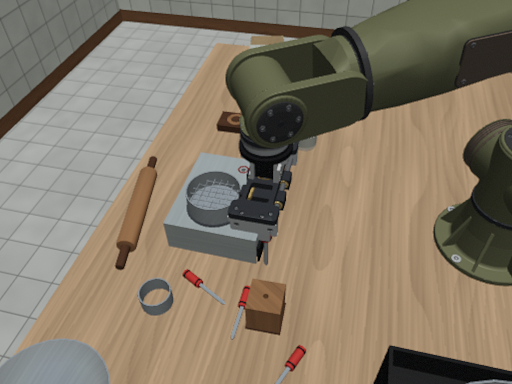

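In the wrist view the pin is held upright, with its tip at about (254,197). The block's empty hole is at (254,174).

```bash
python3 -c "
from h import *
crop('w4',215,135,295,275,5,'c6')
print('mouth',H('wrist','w4',254,174.5,80));print('tip',H('wrist','w4',254,196,186))
print('top',H('wrist','w4',255,253,311))
"
```

```text
mouth [474.38836572 316.14800252  80.        ]
tip [475.32398195 316.17766141 186.        ]
top [473.76790926 316.7884762  311.        ]
```

View pics/c6.png

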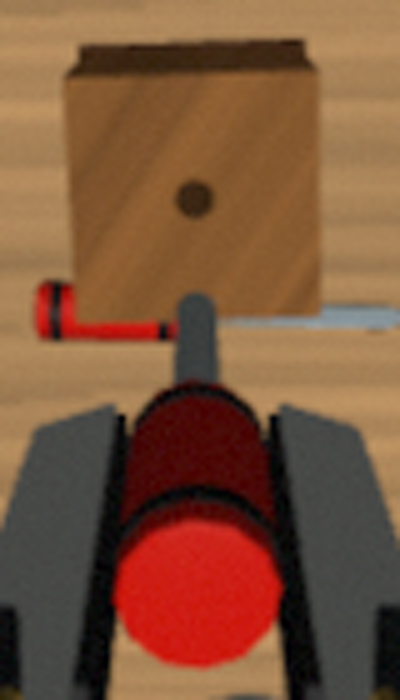

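Request:
arm_command:
  steps:
    - [0,[-2,0.8,0],0]
    - [0,[-3.6,1.5,0],0]
    - [0,[-3.6,1.5,0],0]
    - [0,[-3.6,1.5,0],0]
    - [0,[-3.6,1.5,0],0]

```text
clock: 5.58
eef_pos: [542.1, 150.0, 273.6]
eef_rot: [-3.139, 0.001, 1.57]
wrist_force: [1.2, 0.5, -1.5]
finger_gap: 19.7
```

Request:
arm_command:
  steps:
    - [0,[-3.6,1.5,0],0]
    - [0,[-3.6,1.5,0],0]
    - [0,[-3.6,1.5,0],0]
    - [0,[-3.6,1.5,0],0]
    - [0,[-3.4,1.3,0],0]

```text
clock: 6.0
eef_pos: [615.1, -28.4, 273.3]
eef_rot: [-3.139, -0.0, 1.57]
wrist_force: [0.9, 0.3, -0.2]
finger_gap: 19.6
```

Request:
arm_command:
  steps:
    - [0,[0,0,0],0]
    - [0,[0,0,0],0]
    - [0,[0,0,0],0]
    - [0,[0,0,0],0]

```text
clock: 6.33
eef_pos: [614.7, -25.1, 274.8]
eef_rot: [-3.141, -0.0, 1.571]
wrist_force: [0.4, -0.1, -1.2]
finger_gap: 19.6
```

```bash
python3 -c "
from h import *
to(615,-29,275)
snap('wrist','w5');crop('w5',205,135,305,275,5,'c8');to(615,-29,275)"
```

```text
t 6.33 pos [614.7 -25.1 274.8] rot [-3.1405e+00 -2.0000e-04  1.5712e+00] gap 19.6 F [ 0.4 -0.1 -1.2]
tool delta cm [-0.39  0.03 -0.02]
t 6.38 pos [614.7 -25.  275.1] rot [-3.1411e+00 -1.0000e-04  1.5715e+00] gap 19.6 F [-0.5  0.6 -0.8]
tool delta cm [-0.4   0.03  0.01]
```

View pics/w5.png

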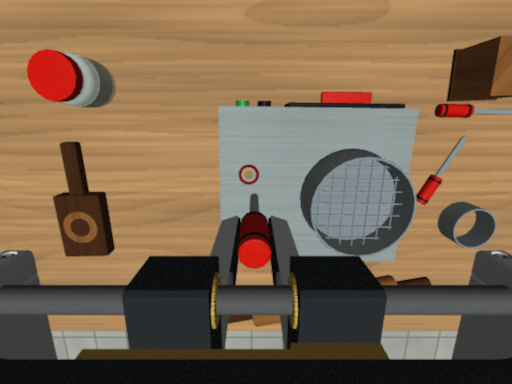

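View pics/c8.png

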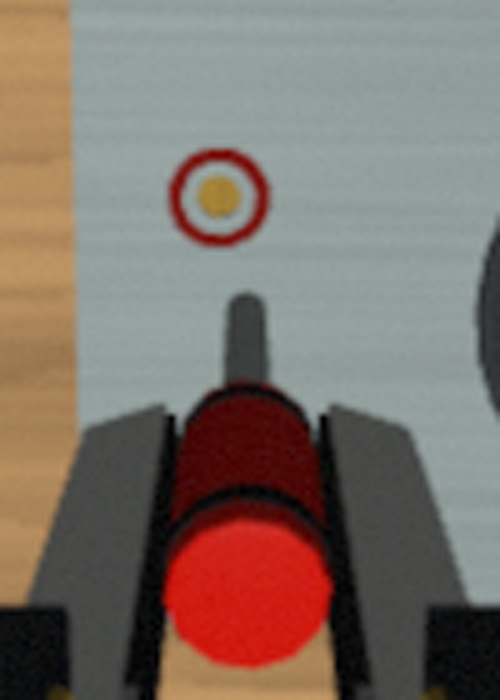

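Wrist view: the red ring is at (248.8,174.4) and the tip at about (254,195). The drum is at (357,202), well to the right of the fingers.

```bash
python3 -c "
from h import *
h=H('wrist','w5',248.8,174.4,85);print(h,P('wrist','w5',242,165)); print('tip',H('wrist','w5',254.2,194.5,187))
for c in [(219.5,107),(417,109)]: print(H('wrist','w5',*c,85))
to(h[0],h[1],190)"
```

```text
[613.98091659 -31.72581016  85.        ] [600.89282196 -40.9487027   85.17980325]
tip [614.2522214  -24.41803348 187.        ]
[525.22145811 -69.28017462  85.        ]
[527.47387262 186.71289638  85.        ]
t 6.38 pos [614.7 -25.  275.1] rot [-3.1411e+00 -1.0000e-04  1.5715e+00] gap 19.6 F [-0.5  0.6 -0.8]
tool delta cm [-0.67 -0.07  8.51]
```

Request:
arm_command:
  steps:
    - [0,[-0.65,-0.05,0],0]
    - [0,[0,0,2],0]
    - [0,[0,0,2.5],0]
    - [0,[0,0,2],0]
    - [0,[0,0,1],0]

```text
clock: 6.8
eef_pos: [613.6, -32.4, 197.9]
eef_rot: [-3.139, -0.0, 1.571]
wrist_force: [-0.3, 0.4, -1.7]
finger_gap: 19.4
```

Request:
arm_command:
  steps:
    - [0,[0,0,0],0]
    - [0,[0,0,0],0]
    - [0,[0,0,0],0]
    - [0,[0,0,0],0]

```text
clock: 7.13
eef_pos: [615.0, -32.8, 202.0]
eef_rot: [3.139, 0.0, 1.57]
wrist_force: [0.4, 0.5, -0.2]
finger_gap: 19.8
```

```bash
python3 -c "
from h import *
snap('wrist','w6');crop('w6',205,155,305,275,5,'c9');to(614,-31.7,275)"
```

```text
t 7.18 pos [614.9 -32.8 201.7] rot [3.1397e+00 2.0000e-04 1.5701e+00] gap 19.3 F [ 0.1 -0.6 -1.3]
tool delta cm [ 0.11 -0.07 -7.33]
```

View pics/c9.png

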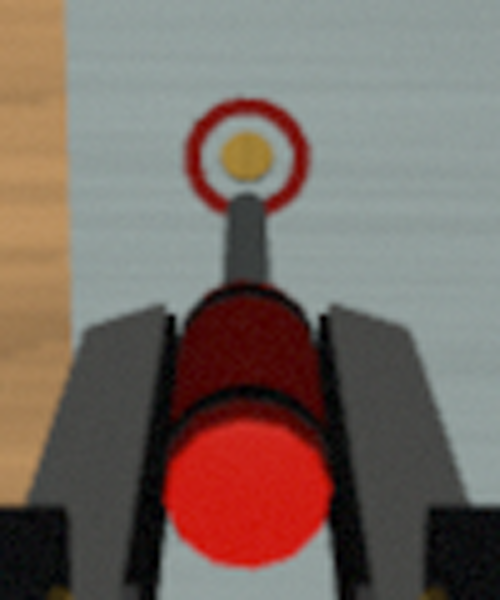

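```bash
python3 -c "
from h import *
h=H('wrist','w6',254.4,186.4,85);print(h); print('tip',H('wrist','w6',254.4,194.8,114))
c=manip.calibration('wrist')
to(h[0],h[1],190)"
```

```text
[613.72470192 -31.83349947  85.        ]
tip [615.26044334 -31.87643967 114.        ]
t 7.18 pos [614.9 -32.8 201.7] rot [3.1397e+00 2.0000e-04 1.5701e+00] gap 19.3 F [ 0.1 -0.6 -1.3]
tool delta cm [ 0.09 -0.12  1.17]
```

Request:
arm_command:
  steps:
    - [0,[0,-0.1,1],0]
    - [0,[0,0,0.8],0]
    - [0,[0,0,0.5],0]
    - [0,[0,0,0.4],0]
    - [0,[0,0,0.3],0]

```text
clock: 7.6
eef_pos: [613.3, -32.7, 169.6]
eef_rot: [-3.141, -0.0, 1.57]
wrist_force: [0.3, 0.3, -0.4]
finger_gap: 19.4
```

Request:
arm_command:
  steps:
    - [0,[0,0,0.3],0]
    - [0,[0,0,0.3],0]
    - [0,[0,0,0.2],0]
    - [0,[0,0,0],0]
    - [0,[0,0,0],0]

```text
clock: 8.02
eef_pos: [613.5, -32.8, 162.5]
eef_rot: [3.142, 0.0, 1.57]
wrist_force: [-0.4, 0.3, 0.3]
finger_gap: 19.5
```

```bash
python3 -c "
from h import *
snap('wrist','w7');crop('w7',205,155,305,275,5,'c10');to(614,-31.7,160)"
```

```text
t 8.07 pos [613.6 -32.8 162.6] rot [3.1413 0.     1.57  ] gap 19.4 F [-0.4 -0.2 -1.5]
tool delta cm [0.11 0.04 0.26]
```

View pics/c10.png

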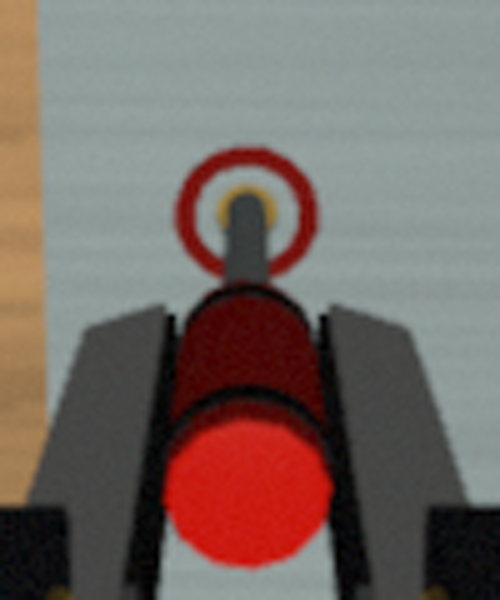

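Request:
arm_command:
  steps:
    - [0,[0,0,0.2],0]
    - [0,[0,0,0.2],0]
    - [0,[0,0,0.2],0]
    - [0,[0,0,0],0]
    - [0,[0,0,0],0]

```text
clock: 8.48
eef_pos: [613.4, -32.8, 156.3]
eef_rot: [-3.141, -0.0, 1.57]
wrist_force: [0.3, 0.2, -1.1]
finger_gap: 19.3
```

Request:
arm_command:
  steps:
    - [0,[0,0,0.1],0]
    - [0,[0,0,0.1],0]
    - [0,[0,0,0],0]

```text
clock: 8.73
eef_pos: [613.5, -32.7, 154.3]
eef_rot: [-3.141, -0.0, 1.57]
wrist_force: [-0.3, -0.0, -0.9]
finger_gap: 19.7
```

Request:
arm_command:
  steps:
    - [0,[0,0,0.1],0]
    - [0,[0,0,0.1],0]
    - [0,[0,0,0],0]

```text
clock: 8.98
eef_pos: [613.4, -32.7, 152.2]
eef_rot: [-3.141, -0.0, 1.57]
wrist_force: [0.2, -0.2, -1.0]
finger_gap: 19.4
```

Request:
arm_command:
  steps:
    - [0,[0,0,0.1],0]
    - [0,[0,0,0.1],0]
    - [0,[0,0,0],0]

```text
clock: 9.23
eef_pos: [613.4, -32.8, 150.2]
eef_rot: [-3.141, -0.0, 1.57]
wrist_force: [0.1, 0.3, -0.5]
finger_gap: 19.6
```

Request:
arm_command:
  steps:
    - [0,[0,0,0.1],0]
    - [0,[0,0,0.1],0]
    - [0,[0,0,0],0]

```text
clock: 9.48
eef_pos: [613.4, -32.7, 148.2]
eef_rot: [-3.141, -0.0, 1.57]
wrist_force: [0.5, 0.5, -0.8]
finger_gap: 19.6
```

Request:
arm_command:
  steps:
    - [0,[0,0,0.1],0]
    - [0,[0,0,0.1],0]
    - [0,[0,0,0],0]

```text
clock: 9.73
eef_pos: [613.4, -32.7, 146.2]
eef_rot: [-3.141, 0.0, 1.57]
wrist_force: [-0.1, 0.3, -1.0]
finger_gap: 19.4
```

Request:
arm_command:
  steps:
    - [0,[0,0,0.1],0]
    - [0,[0,0,0.1],0]
    - [0,[0,0,0],0]

```text
clock: 9.98
eef_pos: [613.4, -32.8, 144.2]
eef_rot: [-3.141, -0.0, 1.57]
wrist_force: [0.5, 1.1, -0.4]
finger_gap: 19.6
```

Request:
arm_command:
  steps:
    - [0,[0,0,0.1],0]
    - [0,[0,0,0.1],0]
    - [0,[0,0,0],0]

```text
clock: 10.23
eef_pos: [613.4, -32.8, 142.2]
eef_rot: [-3.141, -0.0, 1.57]
wrist_force: [-0.2, -0.3, -1.2]
finger_gap: 19.4
```

Request:
arm_command:
  steps:
    - [0,[0,0,0.1],0]
    - [0,[0,0,0.1],0]
    - [0,[0,0,0],0]

```text
clock: 10.48
eef_pos: [613.4, -32.8, 140.2]
eef_rot: [-3.141, -0.0, 1.57]
wrist_force: [-0.8, 0.9, 0.2]
finger_gap: 19.0
```

Request:
arm_command:
  steps:
    - [0,[0,0,0.1],0]
    - [0,[0,0,0.1],0]
    - [0,[0,0,0],0]

```text
clock: 10.73
eef_pos: [613.5, -32.8, 138.4]
eef_rot: [3.142, 0.0, 1.57]
wrist_force: [0.3, 0.9, 0.2]
finger_gap: 19.8
```

Request:
arm_command:
  steps:
    - [0,[0,0,0.1],0]
    - [0,[0,0,0],0]

```text
clock: 10.9
eef_pos: [613.7, -32.8, 137.8]
eef_rot: [3.141, 0.0, 1.57]
wrist_force: [-0.3, -0.7, 3.0]
finger_gap: 19.7
```

Request:
arm_command:
  steps:
    - [0,[0,0,0.1],0]
    - [0,[0,0,0],0]

```text
clock: 11.07
eef_pos: [613.6, -32.8, 136.7]
eef_rot: [3.141, 0.0, 1.57]
wrist_force: [-0.8, -0.6, 4.8]
finger_gap: 19.7
```

Request:
arm_command:
  steps:
    - [0,[0,0,0.1],0]
    - [0,[0,0,0],0]

```text
clock: 11.23
eef_pos: [613.6, -32.8, 135.7]
eef_rot: [3.141, 0.0, 1.57]
wrist_force: [-0.7, -0.7, 4.8]
finger_gap: 19.7
```

Contact at about TCP z 138. The latch is moving against about 5 N, so I go on in 1 mm steps.

Request:
arm_command:
  steps:
    - [0,[0,0,0.1],0]
    - [0,[0,0,0],0]

```text
clock: 11.4
eef_pos: [613.7, -32.9, 134.7]
eef_rot: [3.141, 0.0, 1.57]
wrist_force: [-0.4, -1.3, 4.5]
finger_gap: 19.5
```

Request:
arm_command:
  steps:
    - [0,[0,0,0.1],0]
    - [0,[0,0,0],0]

```text
clock: 11.57
eef_pos: [613.7, -32.8, 133.7]
eef_rot: [3.141, 0.0, 1.57]
wrist_force: [-1.2, 0.3, 5.4]
finger_gap: 19.6
```

Request:
arm_command:
  steps:
    - [0,[0,0,0.1],0]
    - [0,[0,0,0],0]

```text
clock: 11.73
eef_pos: [613.7, -32.8, 132.8]
eef_rot: [3.141, 0.0, 1.57]
wrist_force: [-0.5, -0.9, 5.3]
finger_gap: 19.7
```

Request:
arm_command:
  steps:
    - [0,[0,0,0.05],0]
    - [0,[0,0,0],0]

```text
clock: 11.9
eef_pos: [613.7, -32.8, 132.4]
eef_rot: [3.141, 0.0, 1.57]
wrist_force: [-0.5, -0.9, 6.5]
finger_gap: 19.8
```

Request:
arm_command:
  steps:
    - [0,[0,0,0.05],0]
    - [0,[0,0,0],0]

```text
clock: 12.07
eef_pos: [613.7, -32.9, 131.8]
eef_rot: [3.141, 0.0, 1.57]
wrist_force: [0.4, -0.7, 3.6]
finger_gap: 20.0
```

Request:
arm_command:
  steps:
    - [0,[0,0,0.05],0]
    - [0,[0,0,0],0]

```text
clock: 12.23
eef_pos: [613.6, -32.8, 131.0]
eef_rot: [3.141, 0.0, 1.57]
wrist_force: [0.4, -1.4, 5.5]
finger_gap: 19.4
```

```bash
python3 -c "
from h import *
to(614,-31.7,160)
snap('wrist','w8');to(614,-31.7,160)"
```

```text
t 12.23 pos [613.6 -32.8 131. ] rot [3.1413e+00 1.0000e-04 1.5700e+00] gap 19.4 F [ 0.4 -1.4  5.5]
tool delta cm [ 0.11  0.04 -2.9 ]
t 12.28 pos [613.6 -32.8 131. ] rot [3.1413e+00 1.0000e-04 1.5700e+00] gap 19.4 F [-0.  -0.7  4.5]
tool delta cm [ 0.11  0.04 -2.9 ]
```

View pics/w8.png

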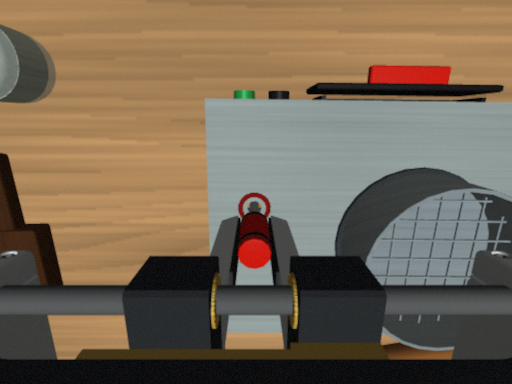

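The wrist view shows the tray starting out: its front at (400,88) has left the sifter's face. I hold the latch down.

Request:
arm_command:
  steps:
    - [0,[0,0,0],0]
    - [0,[0,0,0],0]
    - [0,[0,0,0],0]
    - [0,[0,0,0],0]
    - [0,[0,0,0],0]

```text
clock: 12.7
eef_pos: [613.6, -32.8, 131.0]
eef_rot: [3.141, 0.0, 1.57]
wrist_force: [-0.2, -0.9, 4.6]
finger_gap: 19.6
```

Request:
arm_command:
  steps:
    - [0,[0,0,0],0]
    - [0,[0,0,0],0]
    - [0,[0,0,0],0]
    - [0,[0,0,0],0]
    - [0,[0,0,0],0]

```text
clock: 13.12
eef_pos: [613.5, -32.8, 130.9]
eef_rot: [3.142, 0.0, 1.57]
wrist_force: [0.2, -2.0, 3.5]
finger_gap: 19.8
```

Request:
arm_command:
  steps:
    - [0,[0,0,0],0]
    - [0,[0,0,0],0]
    - [0,[0,0,0],0]
    - [0,[0,0,0],0]
    - [0,[0,0,0],0]

```text
clock: 13.53
eef_pos: [613.5, -32.8, 131.0]
eef_rot: [-3.142, 0.0, 1.57]
wrist_force: [0.3, -1.5, 4.5]
finger_gap: 19.6
```

Request:
arm_command:
  steps:
    - [0,[0,0,0],0]
    - [0,[0,0,0],0]
    - [0,[0,0,0],0]
    - [0,[0,0,0],0]
    - [0,[0,0,0],0]

```text
clock: 13.95
eef_pos: [613.5, -32.8, 130.9]
eef_rot: [-3.142, -0.0, 1.57]
wrist_force: [1.4, -1.4, 4.4]
finger_gap: 19.5
```

Request:
arm_command:
  steps:
    - [0,[0,0,0],0]
    - [0,[0,0,0],0]
    - [0,[0,0,0],0]
    - [0,[0,0,0],0]
    - [0,[0,0,0],0]

```text
clock: 14.37
eef_pos: [613.5, -32.8, 131.0]
eef_rot: [3.142, 0.0, 1.57]
wrist_force: [0.4, -0.4, 4.3]
finger_gap: 19.2
```

```bash
python3 -c "
from h import *
snap('wrist','w9');to(614,-31.7,160)"
```

```text
t 14.42 pos [613.5 -32.8 130.9] rot [-3.1415  0.      1.57  ] gap 19.7 F [-0.5 -1.   3.3]
tool delta cm [ 0.11  0.05 -2.91]
```

View pics/w9.png

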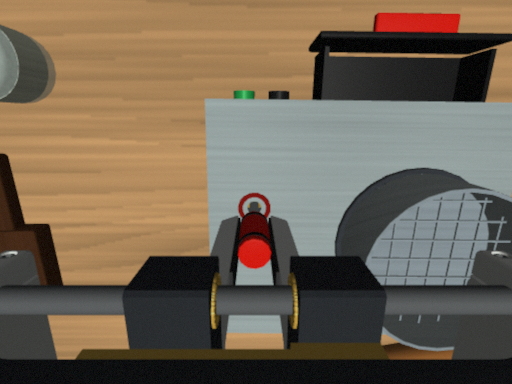

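```bash
python3 -c "
from h import *
a=H('wrist','w5',346,93,50);b=H('wrist','w8',408,67,50);c=H('wrist','w9',417,14,50);print(a,b,c,'out mm',a[0]-c[0])"
```

```text
[504.9585353  104.08566563  50.        ] [494.86036371 103.301084    50.        ] [453.58659355 104.9659241   50.        ] out mm 51.371941744893206
```

Request:
arm_command:
  steps:
    - [0,[0,0,0],0]
    - [0,[0,0,0],0]
    - [0,[0,0,0],0]
    - [0,[0,0,0],0]
    - [0,[0,0,0],0]

```text
clock: 14.83
eef_pos: [613.5, -32.8, 130.9]
eef_rot: [-3.142, 0.0, 1.57]
wrist_force: [-0.1, -0.7, 4.4]
finger_gap: 19.6
```

```bash
python3 -c "
from h import *
snap('wrist','w10');to(614,-31.7,275)
a=np.load('pics/w9.npz')['im'].astype(int);b=np.load('pics/w10.npz')['im'].astype(int)
for m in (a,b):
  r=(m[:40,:,0]>150)&(m[:40,:,1]<60); print(np.argwhere(r).min(0),np.argwhere(r).max(0))"
```

```text
t 14.88 pos [613.5 -32.7 130.9] rot [-3.1416  0.      1.57  ] gap 19.5 F [0.1 0.1 4. ]
tool delta cm [  0.1    0.05 -14.41]
[ 13 376] [ 32 459]
[ 13 376] [ 32 459]
```

The tray is out by about 51 mm and has stopped. Now I go straight up, slowly at first, and then back to the block.

Request:
arm_command:
  steps:
    - [0,[0,0,-0.4],0]
    - [0,[0,0,-0.8],0]
    - [0,[0,0,-1],0]
    - [0,[0,0,-1],0]
    - [0,[0,0,-1],0]

```text
clock: 15.3
eef_pos: [613.4, -32.7, 174.1]
eef_rot: [-3.142, -0.0, 1.57]
wrist_force: [0.5, 0.4, -0.8]
finger_gap: 19.8
```

Request:
arm_command:
  steps:
    - [0,[0,0,-1.5],0]
    - [0,[0,0,-2],0]
    - [0,[0,0,-2.5],0]
    - [0,[0,0,-2.5],0]
    - [0,[0,0,-1.7],0]

```text
clock: 15.72
eef_pos: [613.6, -32.7, 278.3]
eef_rot: [3.139, 0.0, 1.57]
wrist_force: [0.2, -0.0, -0.5]
finger_gap: 19.3
```

Request:
arm_command:
  steps:
    - [0,[2,-0.8,0],0]
    - [0,[3.5,-1.4,0],0]
    - [0,[3.5,-1.4,0],0]
    - [0,[3.5,-1.4,0],0]
    - [0,[3.5,-1.4,0],0]

```text
clock: 16.13
eef_pos: [548.6, 128.7, 275.8]
eef_rot: [3.141, -0.0, 1.57]
wrist_force: [0.0, 0.8, -0.9]
finger_gap: 19.8
```

Request:
arm_command:
  steps:
    - [0,[3.5,-1.4,0],0]
    - [0,[3.5,-1.4,0],0]
    - [0,[3.5,-1.4,0],0]
    - [0,[3.5,-1.4,0],0]
    - [0,[3,-1.2,0],0]

```text
clock: 16.55
eef_pos: [480.4, 299.4, 275.9]
eef_rot: [3.141, -0.001, 1.571]
wrist_force: [1.4, -0.2, -1.2]
finger_gap: 19.5
```

Request:
arm_command:
  steps:
    - [0,[1.9,-0.7,0],0]
    - [0,[0,0,0],0]
    - [0,[0,0,0],0]
    - [0,[0,0,0],0]

```text
clock: 16.88
eef_pos: [475.0, 315.7, 275.3]
eef_rot: [3.141, 0.0, 1.57]
wrist_force: [-0.2, -0.3, -0.1]
finger_gap: 19.5
```

```bash
python3 -c "
from h import *
snap('wrist','w11');crop('w11',205,135,305,275,5,'c11');to(474.3,316.1,275)"
```

```text
t 16.93 pos [475.2 315.4 275.3] rot [3.1414e+00 1.0000e-04 1.5690e+00] gap 19.2 F [ 0.1 -0.1 -1.3]
tool delta cm [ 0.07 -0.09  0.03]
```

View pics/w11.png

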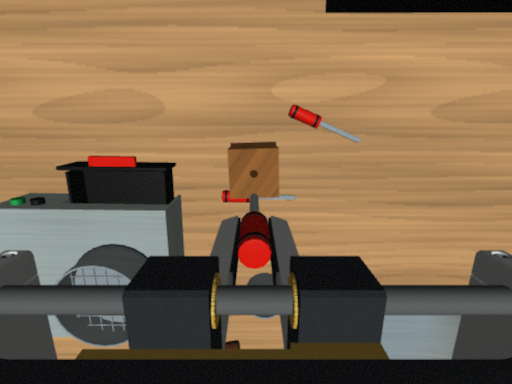

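View pics/c11.png

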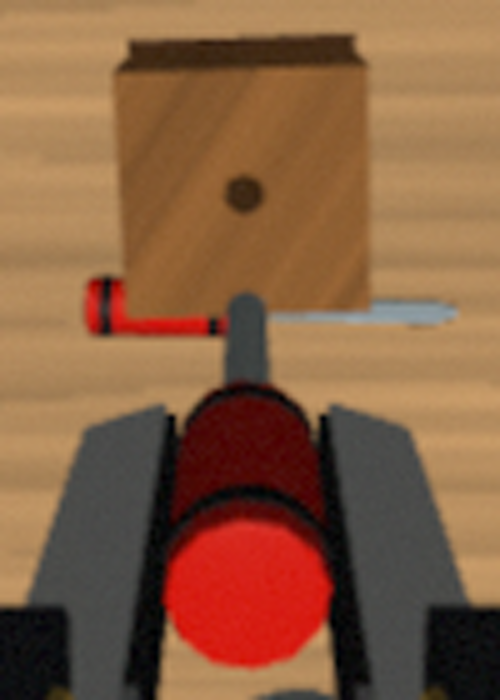

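The tray is still out (lip at (112,161)). The block's hole is at (253.6,174) and the tip lines up. I go down to just above the mouth.

Request:
arm_command:
  steps:
    - [0,[0.05,-0.08,2],0]
    - [0,[0,0,2.5],0]
    - [0,[0,0,2.5],0]
    - [0,[0,0,1.2],0]
    - [0,[0,0,0.5],0]

```text
clock: 17.35
eef_pos: [473.9, 315.4, 186.0]
eef_rot: [-3.139, 0.002, 1.568]
wrist_force: [0.7, 0.2, -1.7]
finger_gap: 19.3
```

Request:
arm_command:
  steps:
    - [0,[0,0,0.3],0]
    - [0,[0,0,0],0]
    - [0,[0,0,0],0]
    - [0,[0,0,0],0]
    - [0,[0,0,0],0]

```text
clock: 17.77
eef_pos: [474.2, 317.0, 185.8]
eef_rot: [3.14, -0.001, 1.57]
wrist_force: [0.3, 0.5, -0.6]
finger_gap: 19.5
```

```bash
python3 -c "
from h import *
snap('wrist','w12');crop('w12',205,155,305,275,5,'c12');to(474.3,316.1,275)"
```

```text
t 17.82 pos [474.2 316.9 185.6] rot [ 3.1407e+00 -5.0000e-04  1.5700e+00] gap 19.5 F [ 0.7  0.3 -0.7]
tool delta cm [-0.08  0.02 -8.94]
```

View pics/c12.png

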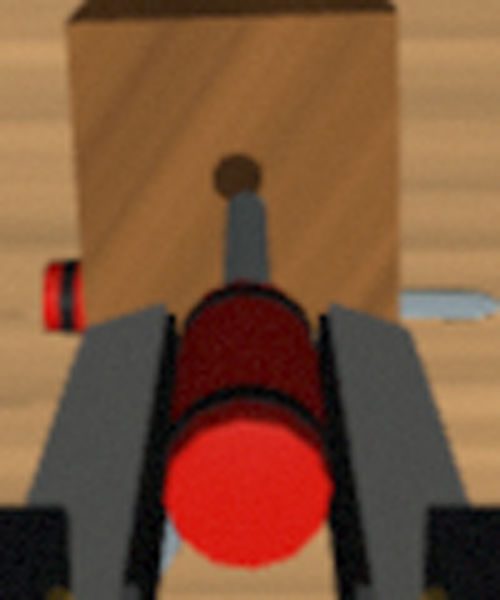

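Request:
arm_command:
  steps:
    - [0,[-0.1,0,0.2],0]
    - [0,[0,0,0.2],0]
    - [0,[0,0,0.2],0]
    - [0,[0,0,0],0]
    - [0,[0,0,0],0]

```text
clock: 18.23
eef_pos: [473.9, 315.8, 178.7]
eef_rot: [-3.141, 0.0, 1.57]
wrist_force: [0.6, -0.5, -1.6]
finger_gap: 19.6
```

```bash
python3 -c "
from h import *
snap('wrist','w13');crop('w13',205,155,305,275,5,'c13');to(474.3,316.1,275)
print('tip',H('wrist','w13',254.2,194.6,93))"
```

```text
t 18.28 pos [474.  315.9 178.9] rot [-3.1415  0.      1.57  ] gap 19.7 F [-0.8 -0.3 -0.8]
tool delta cm [ 0.02  0.03 -9.61]
tip [473.069796   316.51751227  93.        ]
```

View pics/c13.png

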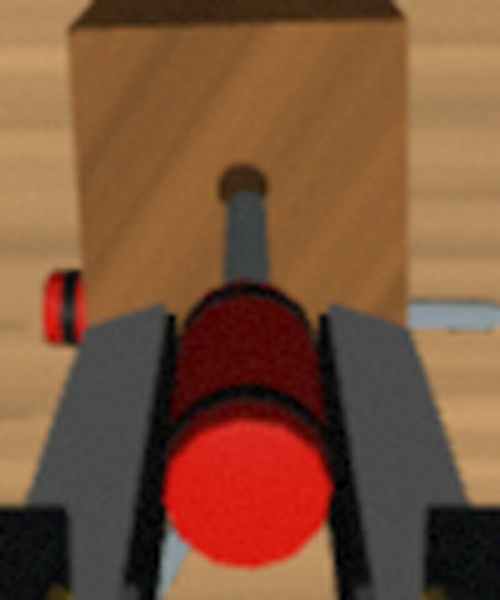

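Request:
arm_command:
  steps:
    - [0,[-0.02,0.02,0.3],0]
    - [0,[0,0,0.3],0]
    - [0,[0,0,0.3],0]
    - [0,[0,0,0.3],0]
    - [0,[0,0,0.3],0]

```text
clock: 18.7
eef_pos: [474.1, 315.6, 163.5]
eef_rot: [-3.141, 0.0, 1.57]
wrist_force: [-0.5, -0.4, -0.7]
finger_gap: 19.6
```

Request:
arm_command:
  steps:
    - [0,[0,0,0.2],0]
    - [0,[0,0,0.2],0]
    - [0,[0,0,0.2],0]
    - [0,[0,0,0],0]

```text
clock: 19.03
eef_pos: [474.1, 315.6, 157.5]
eef_rot: [-3.141, 0.0, 1.57]
wrist_force: [-0.3, -0.3, -0.4]
finger_gap: 19.5
```

Tip is about 10 mm below the mouth with no contact force. Going on down (seated TCP z is about 92.4).

Request:
arm_command:
  steps:
    - [0,[0,0,1],0]
    - [0,[0,0,1],0]
    - [0,[0,0,1],0]
    - [0,[0,0,1],0]
    - [0,[0,0,1],0]

```text
clock: 19.45
eef_pos: [474.0, 315.5, 106.5]
eef_rot: [-3.141, 0.0, 1.57]
wrist_force: [0.4, 0.6, -0.8]
finger_gap: 19.4
```

Request:
arm_command:
  steps:
    - [0,[0,0,0.5],0]
    - [0,[0,0,0.4],0]
    - [0,[0,0,0.3],0]
    - [0,[0,0,0],0]
    - [0,[0,0,0],0]

```text
clock: 19.87
eef_pos: [474.3, 315.7, 96.2]
eef_rot: [3.141, -0.0, 1.57]
wrist_force: [0.4, 0.2, -0.5]
finger_gap: 19.8
```

Request:
arm_command:
  steps:
    - [0,[0,0,0.1],0]
    - [0,[0,0,0.1],0]
    - [0,[0,0,0],0]
    - [0,[0,0,0],0]

```text
clock: 20.2
eef_pos: [474.2, 315.7, 94.0]
eef_rot: [3.141, -0.0, 1.57]
wrist_force: [0.9, 1.2, -0.6]
finger_gap: 19.3
```

Request:
arm_command:
  steps:
    - [0,[0,0,0.1],0]
    - [0,[0,0,0.05],0]
    - [0,[0,0,0],0]
    - [0,[0,0,0],0]

```text
clock: 20.53
eef_pos: [474.2, 315.6, 92.4]
eef_rot: [-3.142, -0.0, 1.57]
wrist_force: [0.5, 0.6, -0.8]
finger_gap: 19.8
```

Request:
arm_command:
  steps:
    - [0.3,[0,0,0],0]
    - [0.3,[0,0,0],0]
    - [0.3,[0,0,0],0]
    - [0.6,[0,0,0],0]
    - [0.6,[0,0,0],0]

```text
clock: 20.95
eef_pos: [474.2, 315.6, 92.5]
eef_rot: [3.142, -0.0, 1.57]
wrist_force: [0.5, 0.4, 0.9]
finger_gap: 38.2
```

Request:
arm_command:
  steps:
    - [0.6,[0,0,0],0]
    - [0.6,[0,0,0],0]
    - [0.6,[0,0,0],0]
    - [0.6,[0,0,0],0]
    - [0.6,[0,0,0],0]

```text
clock: 21.37
eef_pos: [474.2, 315.7, 92.4]
eef_rot: [-3.142, 0.0, 1.57]
wrist_force: [0.6, -0.5, 0.5]
finger_gap: 56.2
```

```bash
python3 -c "
from h import *
snap('wrist','w14');to(474.3,316.1,275)"
```

```text
t 21.42 pos [474.2 315.7  92.4] rot [ 3.1416 -0.      1.57  ] gap 56.5 F [-0.5 -0.3  0.5]
tool delta cm [ 4.000e-02  1.000e-02 -1.826e+01]
```

View pics/w14.png

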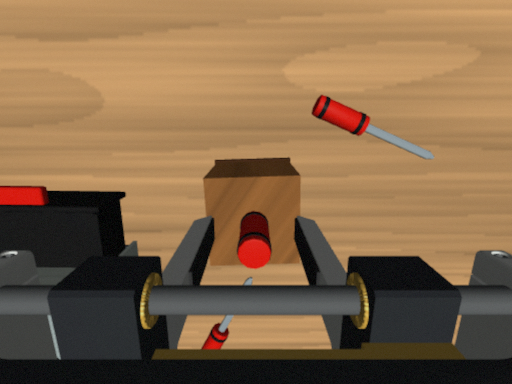

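The pin is released and the handle at (255,242) stands upright. Raising the gripper straight up and checking.

Request:
arm_command:
  steps:
    - [0.6,[0,0,-1],0]
    - [0.6,[0,0,-2],0]
    - [0.6,[0,0,-3],0]
    - [0.6,[0,0,-3],0]
    - [0.6,[0,0,-3],0]

```text
clock: 21.83
eef_pos: [474.0, 315.5, 214.7]
eef_rot: [3.141, -0.0, 1.57]
wrist_force: [0.4, -0.3, 0.1]
finger_gap: 56.6
```

Request:
arm_command:
  steps:
    - [0.6,[0,0,-3],0]
    - [0.6,[0,0,-3],0]
    - [0.6,[0,0,-2],0]
    - [0.6,[0,0,0],0]
    - [0.6,[0,0,0],0]

```text
clock: 22.25
eef_pos: [474.3, 315.7, 293.8]
eef_rot: [3.14, -0.001, 1.57]
wrist_force: [-0.2, -0.0, 0.0]
finger_gap: 56.2
```

```bash
python3 -c "
from h import *
snap('wrist','w15');snap('scene','scene3');snap('side','side3');to(474.3,316.1,275)"
```

```text
t 22.4 pos [473.8 315.5 291.4] rot [-3.1399e+00  9.0000e-04  1.5700e+00] gap 56.7 F [ 0.  -0.8  0.2]
tool delta cm [0.06 0.05 1.64]
```

View pics/w15.png

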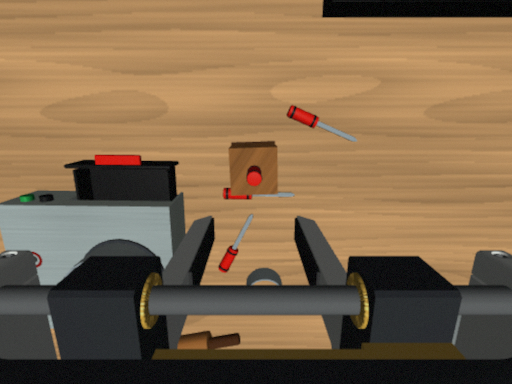

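View pics/scene3.png

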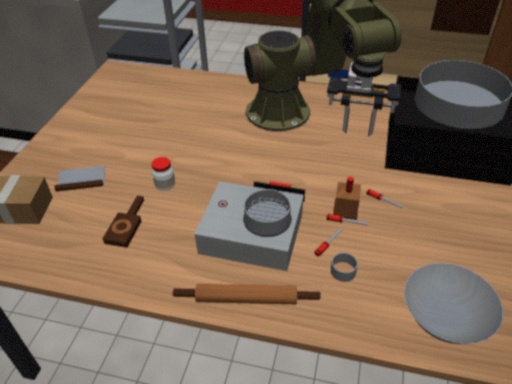

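View pics/side3.png

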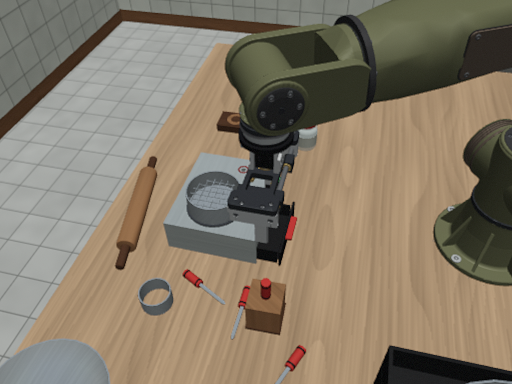

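All three views show the pin seated in its block: wrist (254,178), scene (349,184), side (266,289). The tray is out, and the jar, mould and ring stand where they were. Last a height check, then hand in.

```bash
python3 -c "
from h import *
print(P('wrist','w15',254,179),P('side','side3',266,284),H('wrist','w15',118,156,50))
print(manip.sign_off())"
```

```text
[474.81813972 316.42076699 130.21186915] [472.55003557 322.13780098 131.11534124] [456.00234226 105.69964538  50.        ]
the job is handed in; nothing more can be done
None
```

I released the tray and put the pin back in its block. The job was handed in at about 22.5 s of the 61 s allowed.

- **Pin:** I took the pin from the wooden block, the red handle nearest the base.
- **Latch:** The pin met the pad about 34 mm below the deck. I pressed it in steps of 1 mm or less. No reading passed about 7 N, and the tray let go after about 7 mm of travel.
- **Tray:** I held the latch for about 2.5 s until the tray had come out about 51 mm and stopped moving. After the pin was back in its block it still measured about 49 mm out.
- **Pin back in the block:** In the last pictures the pin stands upright and released. The wrist camera puts its top at 130.2 mm, where 130 mm means the handle is on the wood. It is centred on the block's hole to within about 1 mm.
- **Other things:** The jar, mould and pastry ring look unmoved, and the gripper is clear of everything.

**Checks that disagreed:**
- The side camera puts the pin's top about 6 mm further along y than the wrist camera does. It read the same spot before I touched the pin, so I take that as the side camera's own error.
- The three loose look-alike pins toppled by themselves early on, before the gripper came near them. They are still on the bench.

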